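# Hold an incubator lid just below its balance point

### The job

The strut on the lid of the empty chamber of this twin slide incubator is about to be set: look through the windows for the chamber whose tray has no slides in it, take that lid by its grip and lift it until it is past its balance point, then ease it back to just below that point, within ten degrees of it, and finish holding it there in the gripper for the fitter, without letting go. Do not fling or drop the lid or let it run up to its stop, keep the chamber with the slides shut, and leave the things on the bench alone.

Things in the scene. Friction and masses are not known exactly. Their poses are not given: they have to be found in the camera images.
- incubator: White twin slide incubator fixed on the bench, 330 deep (x), 400 wide (y), 110 mm high. Origin: centre of its underside; x points from the low console (robot's side) to the hinges at the rear, y left, z up. Two wells centred at y = +92 (left) and -92 mm (right), each under its own lid, 204 deep, 156 wide, 16 mm thick, white frame with clear window, top at 110 mm when shut. Turned up to 0.25 rad.
- grip_left_point (a point): Pinching point on the left lid's grip, a black tongue fixed to it, 26 wide (y), 16 mm thick, standing out level 54 mm towards the robot from the middle of the lid's front edge; its flat upright sides can turn between the fingers as the lid rises. Point: mid width and thickness, 34 mm out from the lid's edge; 102 mm above the table shut, 282 at balance. Console below it: at most 55 mm high.
- grip_right_point (a point): The same point on the right lid's like grip. Both move with their lids.
- lid_left_hinge (a point): Point on the left lid's hinge axis, in line with its grip, 100 mm above the table; the axis is level, along the incubator's y. The pinching point circles it at 254 mm radius: shut, it lies 254 mm nearer the robot and 2 mm higher; as the lid opens it rises and moves back towards the hinge.
- lid_right_hinge (a point): The same for the right lid.
- lid_left (a joint): Angle of the left (+y) lid, rad: 0 shut, 1.30 at its upper stop. A gas strut carries part of its weight. Let go below the balance point at 0.79 (45 degrees) it falls shut; above, the strut drives it up to the stop. At the grip it pulls down with about 2.6 N at 0, fading to nothing at balance, and up with about 1 N at 1.1. Almost no friction: it will not stay open part-way by itself.
- lid_right (a joint): Angle of the right (-y) lid, rad: 0 shut, 1.30 at its upper stop. A gas strut carries part of its weight. Let go below the balance point at 0.79 (45 degrees) it falls shut; above, the strut drives it up to the stop. At the grip it pulls down with about 2.6 N at 0, fading to nothing at balance, and up with about 1 N at 1.1. Almost no friction: it will not stay open part-way by itself.
- tray_empty: Dark steel slide tray, 160 by 104 by 12 mm, with five bare places and no slides; it lies in one of the two wells under the shut lid, seen through the window. Origin: centre of its underside.
- tray_full: The same tray with five glass slides with white labels in it, in the other well. Origin: centre of its underside.
- oil_bottle: Bystander: white bottle of immersion oil with a red cap, 38 mm across, 85 mm high, to the left of the incubator. Origin: centre of its underside.
- screwdriver: Bystander: screwdriver, 190 mm long, lying to the right of the incubator. Origin: under its middle.
- slide_box: Bystander: grey slide box, 92 by 112 by 36 mm, to the left of the incubator. Origin: centre of its underside.

How it is judged (in metres and radians):
On the way:
1. the lid over the empty tray is lifted past its balance point (beyond 0.80 rad), in the fingers (((y of tray_empty in the frame of incubator above 0 m and value of joint lid_left above 0.8 rad and contact force between the fingers and lid_left above 0.2 N) or (y of tray_empty in the frame of incubator below 0 m and value of joint lid_right above 0.8 rad and contact force between the fingers and lid_right above 0.2 N))), for 0.1 s.
At the end, for the whole second after the job is handed in: The lid over the empty tray is still, between 0.585 and 0.775 rad (just below its balance point at 0.79), with the fingers on its grip and nothing else carrying it; the lid over the slides is shut (below 0.03 rad) (((y of tray_empty in the frame of incubator above 0 m and value of joint lid_left between 0.585 and 0.775 rad and velocity of joint lid_left between -0.05 and 0.05 rad/s and contact force between the fingers and lid_left above 0.2 N and value of joint lid_right below 0.03 rad and contact force between the fingers and lid_right below 0.1 N) or (y of tray_empty in the frame of incubator below 0 m and value of joint lid_right between 0.585 and 0.775 rad and velocity of joint lid_right between -0.05 and 0.05 rad/s and contact force between the fingers and lid_right above 0.2 N and value of joint lid_left below 0.03 rad and contact force between the fingers and lid_left below 0.1 N))); the arm keeps its last pose, push and grip.
It fails at once if the lid over the slides is opened ((y of tray_empty in the frame of incubator above 0 m and value of joint lid_right above 0.06 rad) or (y of tray_empty in the frame of incubator below 0 m and value of joint lid_left above 0.06 rad)).
It fails at once if a lid runs up to its stop (beyond 1.25 rad) (value of joint any of lid_left, lid_right above 1.25 rad).
It fails at once if a lid is flung or dropped (faster than 2 rad/s) (velocity of joint any of lid_left, lid_right above 2 rad/s or velocity of joint any of lid_left, lid_right below -2 rad/s).
It fails at once if a tray is shifted by more than 20 mm (distance of any of tray_empty, tray_full from where it was at the start of the episode above 0.02 m).
It fails at once if something on the bench is moved by more than 15 mm (distance of any of oil_bottle, screwdriver, slide_box from where it was at the start of the episode above 0.015 m).
It also fails if it takes over 38 s, if anything falls off the work surface, if the arm or the gripper's body presses on something with over 40 N, if the wrist force passes 120 N, or if a joint passes its speed limit or range.

### The arm

A 6-joint arm with a two-finger parallel gripper is mounted at the origin on the work surface. World frame = base frame: x ahead of the robot, y to its left, z up, the work surface at z = 0. Lengths are in mm, angles in rad, forces in N, time in s.
With the tool pointing down it reaches from about 275 to 750 mm from the base axis. Payload 10.2 kg.
Tool frame: the origin (TCP) lies at the very end of the fingers, on their centre line; the grasp point (between the pads) lies 19 mm behind it; x points along the fingers, y is the direction in which the jaws open and shut, and the axes are right-handed (so a half turn about x gives the same grasp; the last joint's range is limited). The gripper opens to 85 mm and grips with 20 to 120 N. Pads are 22 mm wide; open, the fingers measure 114 mm over their backs; the gripper's body (76 mm by 85 mm) begins 54 mm behind the grasp point. The pads swing forward as they close: fully open they stand 13 mm farther back than shut.
Start: joints at [-0.223, 0.313, 1.498, -0, 1.331, -0.223], TCP at [525.006, -0.013, 231.294] pointing down, gripper open.
Joint ranges: [-2.94, 2.94], [-0.97, 2.17], [0.19, 2.56], [-1.23, 4.37], [0.02, 3.11], [-2.88, 2.88]. Speed limits (rad/s): [2.39, 2.39, 3.01, 3.14, 3.14, 3.14].

### API

Orientations are given as a unit quaternion [w, x, y, z].
In Python, from rig import ctrl, viewer, finish_job gives the robot as it stands.
- The arm moves only by the tool carry_out, never from a script. Its argument "targets" is a list of rows, each an object of numbers: "x", "y", "z": the shift along the world's x, y, z in m; "ax", "ay", "az": the turn, a rotation vector about the world's x, y, z in rad; "hand": the opening, from -1 (shut) to 1 (fully open). A call has 1 to 5 rows; each row is the pose to reach, as a shift and turn from the pose commanded when the call began; what a row does not reach only later rows make up. A row lasts 1/8 s, in which the tool goes at most 62.5 mm and 10.7 degrees, less where a joint would pass 70% of its speed; a pose out of reach is approached as far as the arm can. A call with a gripper value outside its range is refused whole. The fingers move at their own pace and stop on an object; "grip_force" is the grip in N (left out, the last holds). Time passes only in rows, so rows that repeat a pose let the fingers close. It gives the time, the measured TCP pose, the force and the opening at its end, in the units of the state.
- ctrl.sense(): the state, without advancing time (a new reading comes with each control period).
- viewer.capture(name): name is "scene" or "side" or "wrist"; returns the picture (480x640x3 uint8, blue, green, red); there is no depth.
- viewer.camera_info(name): a dict with "fx", "fy", "cx", "cy" (pixels), "R" (3x3) and "t" (3): a world point X has camera coordinates R X + t. Camera axes: x right, y down, z forward; pixel columns grow to the right and rows downward; lengths in mm; the calibration is good to about 2 mm. A picture is of the moment at which its call begins: read the wrist's pose just before it. camera_info takes no time and is no camera call; for the wrist camera it gives the pose at the moment of the call.
- finish_job(): hands the job in, once; it reports no verdict.
The state is a dict: "time_s": time; "joints": joint angles; "dq": joint speeds; "tau": joint torques, N m; "eef_pos": TCP position; "ee_rot": TCP orientation; "force": force on the tool from outside, world axes, zero at the start; "wrist_torque": the same for the moment, N m; "grip_width": opening from 0.0 (shut) to 1.0 (fully open).
Only numpy, scipy, OpenCV 4.12 (cv2) and the standard library are available. Lean on these libraries where they do the work, as an engineer would, in place of code of your own. Each camera call takes 0.05 s, during which the arm holds its last target. There are 200 camera calls.

## Working session

There is one attempt and no reset: what is moved stays moved. The work goes in short steps, Python scripts to look and compute and a tool call to move; the robot and the scene stay as the last step left them, time stands still between calls to the robot, and variables do not carry over. Pictures are saved under pics/ and viewed, about 8 in all and at most 12, crops included, and the job is handed in when it is done.

Besides the shell and the picture viewer there is one more tool, called as a command line: name --argument value ..., lists and objects as JSON in quotes. carry_out: Moves the arm, as the interface text tells. Its arguments: {"type":"object","properties":{"targets":{"type":"array"},"grip_force":{"type":"number"}},"required":["targets"]}

```bash
mkdir -p pics; ls
python3 - <<'E'
from rig import ctrl, viewer
import cv2, numpy as np
np.set_printoptions(precision=3,suppress=True)
s=ctrl.sense(); print(s)
for n in ("scene","wrist"):
    c=viewer.camera_info(n); print(n,c)
    cv2.imwrite(f"pics/{n}0.png",viewer.capture(n))
E
```

```text
pics
{'time_s': 0.0, 'joints': array([-0.223,  0.313,  1.498,  0.   ,  1.331, -0.223]), 'dq': array([-0.   ,  0.001, -0.001,  0.001,  0.001,  0.   ]), 'tau': array([ -0.001, -41.226, -25.974,  -0.   ,   0.004,  -0.   ]), 'eef_pos': array([524.748,   0.064, 230.739]), 'ee_rot': array([ 0.5,  0.5,  0.5, -0.5]), 'force': array([ 0.024, -0.272,  0.093]), 'wrist_torque': array([ 0.006, -0.005, -0.032]), 'grip_width': 1.0013577923086743}
scene {'fx': 472.37978102077506, 'fy': 472.37978102077506, 'cx': 323.83366363798524, 'cy': 229.4581424274425, 'R': array([[-0.657,  0.753,  0.014],
       [ 0.517,  0.465, -0.718],
       [-0.548, -0.465, -0.695]]), 't': array([ 385.752, -253.124, 1372.886])}
wrist {'fx': 381.4974493371141, 'fy': 381.4974493371141, 'cx': 318.7893903894651, 'cy': 237.32236982547388, 'R': array([[ 1.   ,  0.001, -0.001],
       [ 0.001, -0.956,  0.294],
       [-0.001, -0.294, -0.956]]), 't': array([-524.438,  -37.903,  378.298])}
```

View pics/scene0.png

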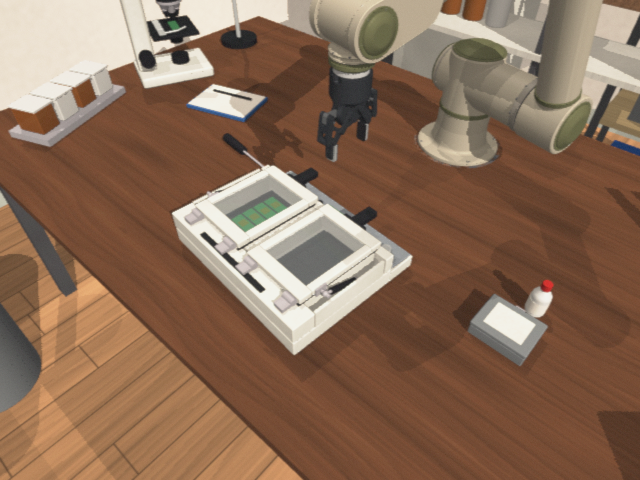

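View pics/wrist0.png

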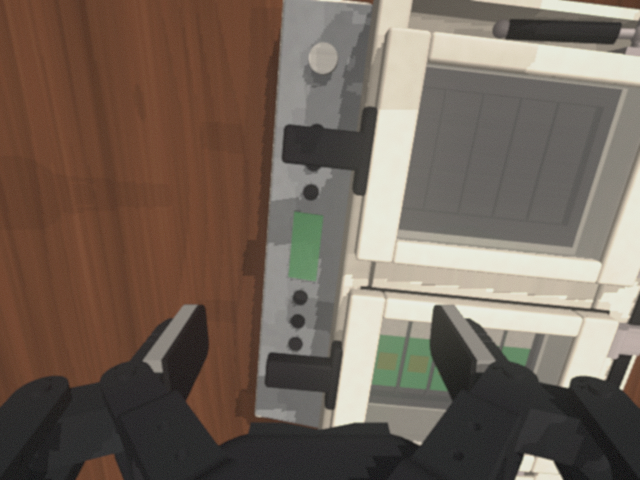

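The empty tray (dark, bare) is in the upper chamber of the wrist view, around (510,160). That is the left (+y) chamber; the slides are in the lower, right one, around (450,360). The left grip runs about (283,143) to (362,150) and the right one about (267,370) to (330,373).

```bash
cat > h.py <<'E'
import numpy as np, cv2
def ray(c,u,v,z):
    R=np.array(c["R"]);t=np.array(c["t"]);o=-R.T@t
    d=R.T@np.array([(u-c["cx"])/c["fx"],(v-c["cy"])/c["fy"],1])
    return o+d*(z-o[2])/d[2]
E
python3 - <<'E'
from rig import viewer
from h import *
np.set_printoptions(precision=1,suppress=True)
c=viewer.camera_info("wrist"); im=cv2.imread("pics/wrist0.png"); g=im.max(2)
for name,(x0,x1,y0,y1) in dict(L=(275,358,110,180),R=(258,326,340,402)).items():
    m=(g<55).astype(np.uint8); k=np.zeros_like(m); k[y0:y1,x0:x1]=m[y0:y1,x0:x1]
    k=cv2.morphologyEx(k,cv2.MORPH_OPEN,np.ones((15,15),np.uint8))
    xs=np.where(k.any(0))[0]; print(name,xs.min(),xs.max())
    for u in range(xs.min()+2,xs.max(),9):
        v=np.where(k[:,u])[0]; a,b=ray(c,u,v.min(),110),ray(c,u,v.max()+1,110); print(u,v.min(),v.max(),a[:2],b[:2],(a-b)[1])
    v=np.where(k[:,xs.min()+2])[0].mean(); print("tip",ray(c,xs.min(),v,110))
# lid front edge
for p in [(390,30),(362,260),(352,292),(334,425)]: print(p,ray(c,*p,110))
E
```

```text
Traceback (most recent call last):
ValueError: zero-size array to reduction operation minimum which has no identity
```

Run:
```python
from rig import viewer
from h import *
np.set_printoptions(precision=1,suppress=True)
c=viewer.camera_info("wrist"); im=cv2.imread("pics/wrist0.png"); g=im.max(2)
print(g[105:185:3,300],g[105:185:3,335],g[340:400:3,290])
for name,(x0,x1,y0,y1) in dict(L=(275,358,110,180),R=(258,326,340,402)).items():
    m=(g<75).astype(np.uint8); k=np.zeros_like(m); k[y0:y1,x0:x1]=m[y0:y1,x0:x1]
    k=cv2.morphologyEx(k,cv2.MORPH_OPEN,np.ones((15,15),np.uint8))
    xs=np.where(k.any(0))[0]
    if not len(xs): print("none"); continue
    print(name,xs.min(),xs.max())
    for u in range(xs.min()+2,xs.max(),9):
        v=np.where(k[:,u])[0]; a,b=ray(c,u,v.min(),110),ray(c,u,v.max()+1,110); print(u,v.min(),v.max(),a[:2],b[:2],(a-b)[1])
    v=np.where(k[:,xs.min()+2])[0].mean(); print("tip",ray(c,xs.min(),v,110))
for p in [(390,30),(362,260),(352,292),(334,425)]: print(p,ray(c,*p,110))
```

```text
[151 147 144 142 143 144 143  61  49  51  55  50  50  51  55  51  53  57
  55  46 127 143 146 145 146 146 146] [123 128 125 124 124 125 128 125  82  56  54  56  57  57  58  56  56  59
  58  57  53  80 114 113 116 110 114] [ 66  57  62  95 140  49  46  46  60  58  54  54  53  54  53  53  61 109
 107 109]
L 283 357
285 127 161 [502.2  71.1] [501.7  48.3] 22.789509450646975
294 126 163 [508.2  71.8] [507.7  47. ] 24.761331492318632
303 126 164 [514.1  71.8] [513.9  46.3] 25.431379101951663
312 127 166 [520.1  71.1] [520.  45.] 26.141636833695912
321 127 166 [526.   71.1] [526.1  45. ] 26.140691717491322
330 129 166 [532.   69.9] [532.2  45. ] 24.869565742475558
339 130 168 [537.9  69.2] [538.3  43.7] 25.581045662701584
348 131 168 [543.9  68.6] [544.5  43.7] 24.94271519116176
tip [500.6  60.2 110. ]
R 266 325
268 356 386 [ 484.4 -103.8] [ 483.3 -133.1] 29.31810944169368
277 354 387 [ 491.6 -102. ] [ 490.6 -134.1] 32.126060539427414
286 354 388 [ 498.7 -101.9] [ 497.9 -135. ] 33.0997414350839
295 355 388 [ 505.9 -102.8] [ 505.3 -135. ] 32.18113743930979
304 356 389 [ 513.  -103.7] [ 512.7 -136. ] 32.23788288554525
313 356 390 [ 520.1 -103.7] [ 520.  -136.9] 33.21500206375822
322 357 390 [ 527.3 -104.6] [ 527.4 -136.9] 32.293243999815616
tip [ 482.2 -117.8  110. ]
(390, 30) [568.3 128.6 110. ]
(362, 260) [556.3 -22.4 110. ]
(352, 292) [549.7 -48.  110. ]
(334, 425) [ 537.7 -171.3  110. ]
```

carry_out --targets '[{"x": 0, "y": 0.015, "z": 0, "az": 0.18, "hand": 1}, {"x": 0, "y": 0.03, "z": 0, "az": 0.36, "hand": 1}, {"x": 0, "y": 0.04, "z": 0, "az": 0.54, "hand": 1}, {"x": 0, "y": 0.05, "z": 0, "az": 0.72, "hand": 1}, {"x": -0.002, "y": 0.058, "z": 0, "az": 0.9, "hand": 1}]'

```text
invalid input at $.targets[0]: expected keys x, y, z, ax, ay, az, hand
```

carry_out --targets '[{"x": 0, "y": 0, "z": 0, "az": 0.18, "hand": 1}, {"x": 0, "y": 0, "z": 0, "az": 0.36, "hand": 1}, {"x": 0, "y": 0, "z": 0, "az": 0.53, "hand": 1}, {"x": 0, "y": 0, "z": -0.02, "az": 0.58, "hand": 1}, {"x": 0, "y": 0, "z": -0.03, "az": 0.58, "hand": 1}]'

```text
invalid input at $.targets[0]: expected keys x, y, z, ax, ay, az, hand
```

Run:
```python
from rig import ctrl, viewer
import cv2, json, numpy as np
np.set_printoptions(precision=3,suppress=True)
s=ctrl.sense(); print(s["time_s"],s["eef_pos"],s["ee_rot"],s["joints"])
c=viewer.camera_info("wrist"); json.dump({k:np.asarray(v).tolist() for k,v in c.items()},open("c1.json","w"))
cv2.imwrite("pics/wrist1.png",viewer.capture("wrist"))
```

```text
0.1 [524.769   0.045 230.786] [ 0.5  0.5  0.5 -0.5] [-0.223  0.313  1.498  0.     1.331 -0.223]
```

View pics/wrist1.png

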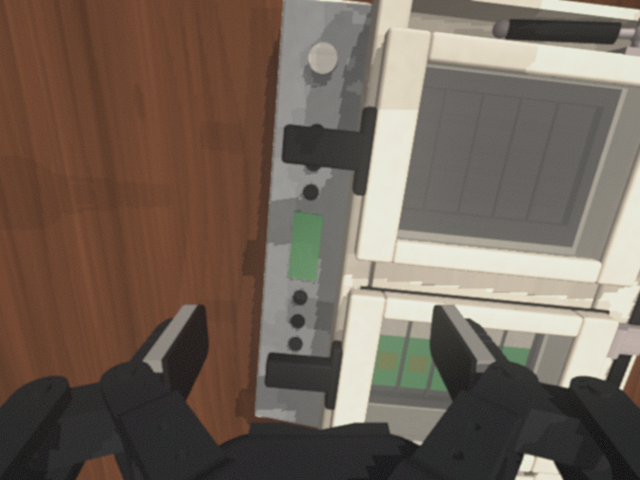

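The moves were refused because every row needs all the keys, so this picture is the same as the first wrist view. I'll send them again with the full keys.

carry_out --targets '[{"x": 0, "y": 0.015, "z": 0, "ax": 0, "ay": 0, "az": 0.18, "hand": 1}, {"x": 0, "y": 0.03, "z": 0, "ax": 0, "ay": 0, "az": 0.36, "hand": 1}, {"x": 0, "y": 0.04, "z": 0, "ax": 0, "ay": 0, "az": 0.54, "hand": 1}, {"x": 0, "y": 0.05, "z": 0, "ax": 0, "ay": 0, "az": 0.72, "hand": 1}, {"x": -0.002, "y": 0.058, "z": 0, "ax": 0, "ay": 0, "az": 0.9, "hand": 1}]'

```text
time_s: 0.78
eef_pos: [522.9, 58.4, 231.0]
ee_rot: [0.668, 0.231, 0.669, -0.231]
force: [-0.1, 0.1, 0.5]
grip_width: 0.999
```

carry_out --targets '[{"x": 0, "y": 0, "z": 0, "ax": 0, "ay": 0, "az": 0.18, "hand": 1}, {"x": 0, "y": 0, "z": 0, "ax": 0, "ay": 0, "az": 0.36, "hand": 1}, {"x": 0, "y": 0, "z": 0, "ax": 0, "ay": 0, "az": 0.53, "hand": 1}, {"x": 0, "y": 0, "z": -0.02, "ax": 0, "ay": 0, "az": 0.58, "hand": 1}, {"x": 0, "y": 0, "z": -0.03, "ax": 0, "ay": 0, "az": 0.58, "hand": 1}]'

```text
time_s: 1.4
eef_pos: [522.6, 58.0, 200.2]
ee_rot: [0.706, 0.032, 0.707, -0.032]
force: [-0.4, -0.0, 0.5]
grip_width: 0.999
```

Run:
```python
from rig import ctrl, viewer
import cv2, json, numpy as np
np.set_printoptions(precision=3,suppress=True)
s=ctrl.sense(); print(s["time_s"],s["eef_pos"],s["ee_rot"],s["joints"])
c=viewer.camera_info("wrist"); json.dump({k:np.asarray(v).tolist() for k,v in c.items()},open("c1.json","w"))
cv2.imwrite("pics/wrist2.png",viewer.capture("wrist"))
```

```text
1.4 [522.601  58.027 200.25 ] [ 0.706  0.032  0.707 -0.032] [-0.112  0.341  1.542  0.     1.26  -1.592]
```

View pics/wrist2.png

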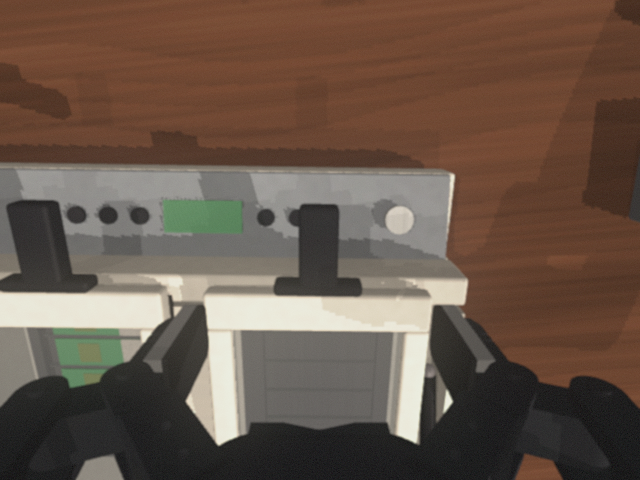

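The left grip tongue is at columns 300–339, with its tip at row ~206 and the lid's front edge at row ~291, from (208,290) to (430,292). It stands upright in the image, so the yaw looks right.

Run:
```python
import json
from h import *
np.set_printoptions(precision=1,suppress=True)
c=json.load(open("c1.json")); im=cv2.imread("pics/wrist2.png"); g=im.max(2)
for v in range(198,296,6):
    r=g[v,280:360]; u=np.where(r<75)[0]+280
    if len(u): a,b=ray(c,u.min(),v,110),ray(c,u.max()+1,v,110); print(v,u.min(),u.max(),(a+b)[:2]/2,(a-b)[1])
print(g[196:226:2,320], g[270:300:2,320],g[270:300:2,240])
for p in [(319,206),(319,212),(208,290),(430,292),(319,291)]: print(p,ray(c,*p,110)[:2])
```

```text
204 304 320 [496.7  57. ] -10.471089026369967
210 294 338 [500.7  59.1] -27.848468689750625
216 289 338 [504.4  57.2] -31.08905659630031
222 291 337 [508.3  57.2] -29.36276881400014
228 299 337 [512.4  59.3] -24.481549765165248
234 299 337 [516.4  59. ] -24.59913077418841
240 299 338 [520.3  58.9] -25.35166885854119
246 299 338 [524.4  58.5] -25.474609996255026
252 299 337 [528.4  57.9] -24.958749546192486
258 299 337 [532.4  57.5] -25.08097050177085
264 299 337 [536.6  57.1] -25.20439435988915
270 299 336 [540.7  56.4] -24.679545267221123
276 299 336 [544.9  56. ] -24.802200730132412
282 280 359 [549.3  57. ] -52.476228753236164
288 280 359 [553.6  56.6] -52.739651337524506
294 297 359 [558.4  61.8] -41.742927950897936
[148 151 149 141  73  45  45  48  53  54  54  54  53  52  53] [ 59  63  56  59  60  61  62  61  61  64  66  64  66 153 229] [131 129 140 173 183 185 188 173 139 125 128 140 183 222 233]
(319, 206) [498.4  60.9]
(319, 212) [502.2  60.6]
(208, 290) [548.3 -17.5]
(430, 292) [563.1 129.1]
(319, 291) [555.7  55.7]
```

carry_out --targets '[{"x": -0.001, "y": 0.001, "z": -0.03, "ax": 0, "ay": 0, "az": -0.01, "hand": 1}, {"x": -0.001, "y": 0.001, "z": -0.06, "ax": 0, "ay": 0, "az": -0.01, "hand": 1}, {"x": -0.001, "y": 0.001, "z": -0.09, "ax": 0, "ay": 0, "az": -0.01, "hand": 1}, {"x": -0.001, "y": 0.001, "z": -0.117, "ax": 0, "ay": 0, "az": -0.01, "hand": 1}, {"x": -0.001, "y": 0.001, "z": -0.117, "ax": 0, "ay": 0, "az": -0.01, "hand": 1}]' --grip_force 30

```text
time_s: 2.08
eef_pos: [521.2, 59.1, 83.2]
ee_rot: [0.705, 0.036, 0.707, -0.036]
force: [0.0, -0.2, -0.1]
grip_width: 1.0
```

carry_out --targets '[{"x": 0, "y": 0, "z": 0, "ax": 0, "ay": 0, "az": 0, "hand": -1}, {"x": 0, "y": 0, "z": 0, "ax": 0, "ay": 0, "az": 0, "hand": -1}, {"x": 0, "y": 0, "z": 0, "ax": 0, "ay": 0, "az": 0, "hand": -1}, {"x": 0, "y": 0, "z": 0, "ax": 0, "ay": 0, "az": 0, "hand": -1}, {"x": 0, "y": 0, "z": 0, "ax": 0, "ay": 0, "az": 0, "hand": -1}]' --grip_force 30

```text
time_s: 2.7
eef_pos: [522.2, 57.8, 85.2]
ee_rot: [0.706, 0.035, 0.706, -0.036]
force: [-3.3, -8.3, 6.7]
grip_width: 0.296
```

carry_out --targets '[{"x": 0, "y": 0, "z": 0, "ax": 0, "ay": 0, "az": 0, "hand": -1}, {"x": 0, "y": 0, "z": 0, "ax": 0, "ay": 0, "az": 0, "hand": -1}, {"x": 0, "y": 0, "z": 0, "ax": 0, "ay": 0, "az": 0, "hand": -1}, {"x": 0, "y": 0, "z": 0, "ax": 0, "ay": 0, "az": 0, "hand": -1}, {"x": 0, "y": 0, "z": 0, "ax": 0, "ay": 0, "az": 0, "hand": -1}]'

```text
time_s: 3.32
eef_pos: [522.2, 57.8, 85.2]
ee_rot: [0.706, 0.035, 0.706, -0.036]
force: [-3.2, -7.4, 5.5]
grip_width: 0.297
```

Run:
```python
from rig import ctrl, viewer
import cv2, numpy as np
np.set_printoptions(precision=3,suppress=True)
s=ctrl.sense(); print(s["time_s"],s["eef_pos"],s["ee_rot"],s["force"],s["wrist_torque"],s["grip_width"])
cv2.imwrite("pics/wrist3.png",viewer.capture("wrist"))
p=[]
for th in np.arange(0,.86,.05):
    a=th+np.arctan2(2,254); d=254-254*np.cos(a); print(round(th,2),np.round([.995*d,-.1*d,254*np.sin(a)-2],1))
```

```text
3.325 [522.187  57.756  85.193] [ 0.706  0.035  0.706 -0.036] [-3.227 -7.397  5.48 ] [-1.205  0.557 -0.158] 0.2974573047467159
0.0 [ 0. -0. -0.]
0.05 [ 0.4 -0.  12.7]
0.1 [ 1.5 -0.1 25.3]
0.15 [ 3.1 -0.3 37.9]
0.2 [ 5.4 -0.5 50.4]
0.25 [ 8.4 -0.8 62.8]
0.3 [11.9 -1.2 75. ]
0.35 [16.  -1.6 87. ]
0.4 [20.7 -2.1 98.8]
0.45 [ 26.   -2.6 110.3]
0.5 [ 31.9  -3.2 121.5]
0.55 [ 38.3  -3.9 132.5]
0.6 [ 45.3  -4.6 143.1]
0.65 [ 52.7  -5.3 153.3]
0.7 [ 60.7  -6.1 163.2]
0.75 [ 69.2  -7.  172.6]
0.8 [ 78.1  -7.8 181.6]
0.85 [ 87.4  -8.8 190.1]
```

View pics/wrist3.png

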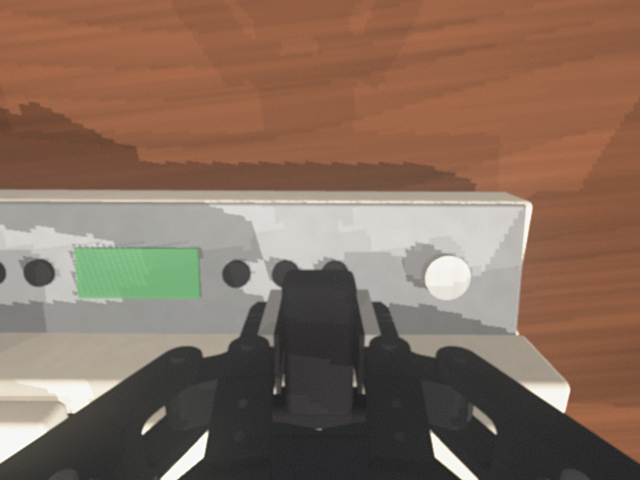

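The fingers are closed on both sides of the left tongue, which spans columns 280–357. The opening is 25 mm against the tongue's 26 mm. Next I lift along the arc.

carry_out --targets '[{"x": 0.001, "y": -0.001, "z": 0.014, "ax": 0, "ay": 0, "az": 0, "hand": -1}, {"x": 0.002, "y": -0.001, "z": 0.027, "ax": 0, "ay": 0, "az": 0, "hand": -1}, {"x": 0.004, "y": -0.0013, "z": 0.04, "ax": 0, "ay": 0, "az": 0, "hand": -1}, {"x": 0.0064, "y": -0.0015, "z": 0.0524, "ax": 0, "ay": 0, "az": 0, "hand": -1}, {"x": 0.0094, "y": -0.0018, "z": 0.0648, "ax": 0, "ay": 0, "az": 0, "hand": -1}]'

```text
time_s: 4.0
eef_pos: [531.7, 56.7, 150.1]
ee_rot: [0.706, 0.035, 0.706, -0.036]
force: [1.7, -5.0, -4.4]
grip_width: 0.299
```

Run:
```python
from rig import ctrl, viewer
import cv2, numpy as np
np.set_printoptions(precision=3,suppress=True)
s=ctrl.sense(); print(s["time_s"],s["eef_pos"],s["ee_rot"],s["force"],s["wrist_torque"],s["grip_width"])
cv2.imwrite("pics/side1.png",viewer.capture("side"))
```

```text
4.0 [531.665  56.731 150.088] [ 0.706  0.035  0.706 -0.036] [ 1.73  -5.003 -4.402] [-0.87  -0.167 -0.165] 0.2990219947819659
```

View pics/side1.png

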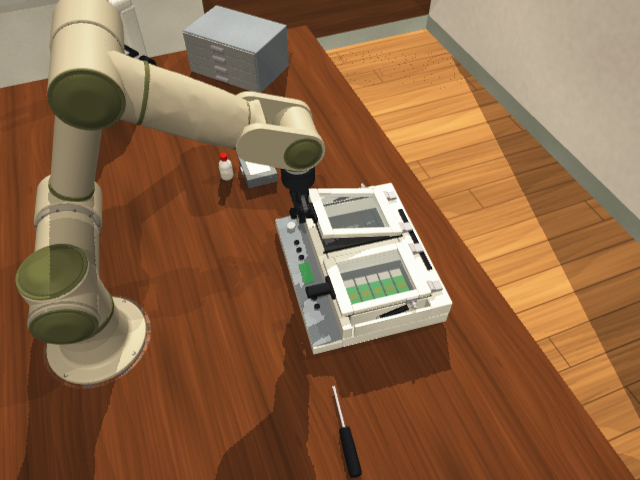

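The side view shows the left lid raised in the gripper at about (300,200) and the right lid, with its slides at about (375,290), shut. I'll continue along the arc.

carry_out --targets '[{"x": 0.0035, "y": -0.0004, "z": 0.0122, "ax": 0, "ay": 0, "az": 0, "hand": -1}, {"x": 0.0076, "y": -0.0008, "z": 0.0242, "ax": 0, "ay": 0, "az": 0, "hand": -1}, {"x": 0.0123, "y": -0.0013, "z": 0.036, "ax": 0, "ay": 0, "az": 0, "hand": -1}, {"x": 0.0176, "y": -0.0018, "z": 0.0475, "ax": 0, "ay": 0, "az": 0, "hand": -1}, {"x": 0.0235, "y": -0.0024, "z": 0.0587, "ax": 0, "ay": 0, "az": 0, "hand": -1}]'

```text
time_s: 4.68
eef_pos: [555.5, 54.2, 208.7]
ee_rot: [0.707, 0.035, 0.706, -0.036]
force: [6.4, -5.0, -7.0]
grip_width: 0.299
```

carry_out --targets '[{"x": 0.0064, "y": -0.0007, "z": 0.011, "ax": 0, "ay": 0, "az": 0, "hand": -1}, {"x": 0.0134, "y": -0.0014, "z": 0.0216, "ax": 0, "ay": 0, "az": 0, "hand": -1}, {"x": 0.0208, "y": -0.0021, "z": 0.0318, "ax": 0, "ay": 0, "az": 0, "hand": -1}, {"x": 0.0288, "y": -0.0029, "z": 0.0417, "ax": 0, "ay": 0, "az": 0, "hand": -1}, {"x": 0.0373, "y": -0.0038, "z": 0.0511, "ax": 0, "ay": 0, "az": 0, "hand": -1}]'

```text
time_s: 5.3
eef_pos: [592.6, 50.3, 259.2]
ee_rot: [0.706, 0.035, 0.706, -0.036]
force: [4.3, -6.2, -6.6]
grip_width: 0.299
```

Run:
```python
from rig import ctrl
import numpy as np
np.set_printoptions(precision=3,suppress=True)
s=ctrl.sense(); p=s["eef_pos"]; print(s["time_s"],p,s["force"],s["wrist_torque"],s["grip_width"])
hz=p[2]+19-100; hx=(np.array([774.1,33.3])-p[:2])@np.array([.995,-.1]); print("r",np.hypot(hx,hz),"th",np.arctan2(hz,hx)-.008)
```

```text
5.3 [592.57   50.284 259.236] [ 4.284 -6.22  -6.627] [-0.92  -0.407 -0.128] 0.2992879723506448
r 254.96847502844196 th 0.7660686909072782
```

carry_out --targets '[{"x": 0.0075, "y": -0.0007, "z": 0.0065, "ax": 0, "ay": 0, "az": 0, "hand": -1}, {"x": 0.015, "y": -0.0015, "z": 0.0128, "ax": 0, "ay": 0, "az": 0, "hand": -1}, {"x": 0.022, "y": -0.0022, "z": 0.019, "ax": 0, "ay": 0, "az": 0, "hand": -1}, {"x": 0.022, "y": -0.0022, "z": 0.019, "ax": 0, "ay": 0, "az": 0, "hand": -1}, {"x": 0.022, "y": -0.0022, "z": 0.019, "ax": 0, "ay": 0, "az": 0, "hand": -1}]'

```text
time_s: 5.92
eef_pos: [614.2, 48.0, 278.7]
ee_rot: [0.706, 0.035, 0.706, -0.036]
force: [-0.2, -5.7, -1.6]
grip_width: 0.295
```

```bash
cat > st.py <<'E'
from rig import ctrl, viewer
import numpy as np, cv2, sys
np.set_printoptions(precision=3,suppress=True)
s=ctrl.sense(); p=s["eef_pos"]; print(s["time_s"],p,s["force"],s["wrist_torque"],s["grip_width"])
hz=p[2]+19-100; hx=(np.array([774.1,33.3])-p[:2])@np.array([.995,-.1]); print("r",np.hypot(hx,hz),"th",np.arctan2(hz,hx)-.008)
cv2.imwrite(sys.argv[1],viewer.capture("side"))
E
python3 st.py pics/side2.png
```

```text
5.925 [614.172  47.967 278.667] [-0.19  -5.728 -1.63 ] [-0.987  0.099 -0.074] 0.2953993958944212
r 254.68262164775115 th 0.8805081831429556
```

View pics/side2.png

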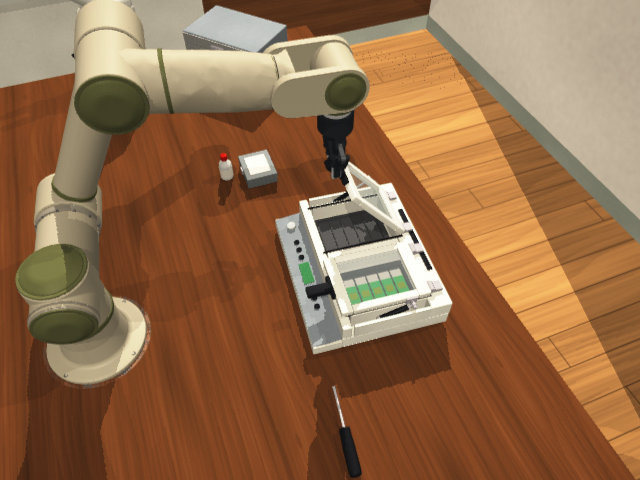

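The left lid stands past balance in the fingers at about (350,190), roughly 0.88 rad. Its well shows the bare tray, the right lid is shut, and the bench items are where they were. Next I ease it back.

carry_out --targets '[{"x": -0.0074, "y": 0.0007, "z": -0.0062, "ax": 0, "ay": 0, "az": 0, "hand": -1}, {"x": -0.0144, "y": 0.0014, "z": -0.0127, "ax": 0, "ay": 0, "az": 0, "hand": -1}, {"x": -0.0213, "y": 0.0021, "z": -0.0195, "ax": 0, "ay": 0, "az": 0, "hand": -1}, {"x": -0.0279, "y": 0.0028, "z": -0.0265, "ax": 0, "ay": 0, "az": 0, "hand": -1}, {"x": -0.0342, "y": 0.0034, "z": -0.0338, "ax": 0, "ay": 0, "az": 0, "hand": -1}]'

```text
time_s: 6.6
eef_pos: [580.2, 51.6, 245.7]
ee_rot: [0.707, 0.035, 0.705, -0.036]
force: [-1.5, -4.6, 3.1]
grip_width: 0.299
```

carry_out --targets '[{"x": 0, "y": 0, "z": 0, "ax": 0, "ay": 0, "az": 0, "hand": -1}, {"x": 0, "y": 0, "z": 0, "ax": 0, "ay": 0, "az": 0, "hand": -1}, {"x": 0, "y": 0, "z": 0, "ax": 0, "ay": 0, "az": 0, "hand": -1}, {"x": 0, "y": 0, "z": 0, "ax": 0, "ay": 0, "az": 0, "hand": -1}, {"x": 0, "y": 0, "z": 0, "ax": 0, "ay": 0, "az": 0, "hand": -1}]'

```text
time_s: 7.22
eef_pos: [580.0, 51.6, 245.5]
ee_rot: [0.707, 0.035, 0.706, -0.036]
force: [-3.2, -6.2, 1.0]
grip_width: 0.294
```

```bash
python3 st.py pics/side3.png; python3 -c "
from rig import ctrl;print(abs(ctrl.sense()['dq']).max())"
```

```text
7.225 [580.013  51.59  245.491] [-3.213 -6.233  1.015] [-0.962  0.193 -0.082] 0.29421319304046745
r 255.07059150265437 th 0.6928703746128279
0.001333180821136011
```

View pics/side3.png

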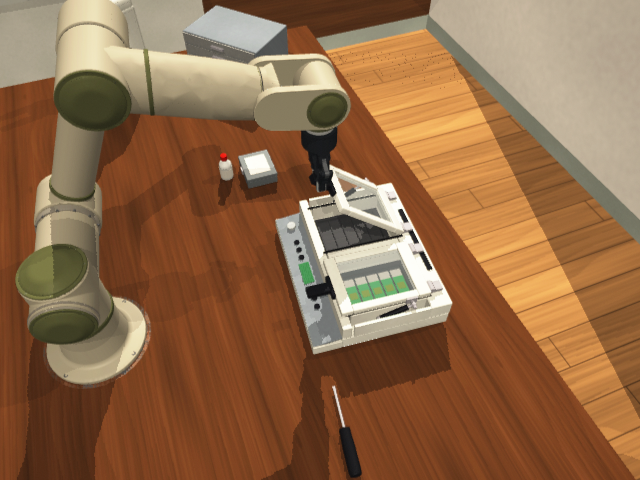

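The lid is held partly open in the fingers at about (330,180), still, at roughly 0.69 rad. The right lid is shut and the bench items haven't moved. I'm handing the job in.

```bash
python3 -c "
from rig import finish_job;print(finish_job())"
```

```text
the job is handed in; nothing more can be done
None
```

The lid over the empty tray (the left chamber) was lifted past its balance point, to about 0.88 rad. I then eased it back to about 0.69 rad and handed it in there, still held in the gripper.

**Last checks:**
- **Lid angle:** it is worked out from the gripper's position and the estimated hinge, not measured directly. The pinching radius came out at 255 mm, against the 254 mm given.
- **Grip:** the fingers are open about 25 mm on the 26 mm tongue, and the arm was still.
- **Surroundings:** in the last side picture the lid over the slides is shut and the bench items are where they were.
- **Side load:** a steady push of about 6 N along y stayed on the gripper because the grasp was roughly 1 mm off centre. I left it as it was.

The first two move calls were refused because the rows lacked some keys; nothing moved, and I sent them again.

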